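# Turn the soup warmer down and hold its steam vent half open

## Robot

A 6-joint arm with a two-finger parallel gripper is mounted at the origin on the work surface. World frame = base frame: x ahead of the robot, y to its left, z up, the work surface at z = 0. Lengths are in mm, angles in rad, forces in N, time in s.
With the tool pointing down it reaches from about 350 to 975 mm from the base axis. Payload 7.1 kg.
Tool frame: the origin (TCP) lies at the very end of the fingers, on their centre line; the grasp point (between the pads) lies ctrl.hold_point_z behind it (ctrl.hold_point_z is the distance from the TCP to the grasp point, in mm); z points along the fingers, y is the line along which they close (so a half turn about z gives the same grasp; the last joint's range is limited). The gripper opens to 88 mm and grips with 3 to 60 N. Pads are 20 mm wide; open, the fingers measure 115 mm over their backs; the gripper's body (75 mm by 178 mm) begins 61 mm behind the grasp point.
Start: joints at [-1.217, 0.423, 1.63, -0, 1.089, -0.019], TCP at [227.657, -582.046, 222.675] pointing down, gripper open.
Joint ranges: [-3, 3], [-0.9, 2.11], [0.09, 2.58], [-1.31, 4.45], [0.11, 2.69], [-2.54, 2.54]. Speed limits (rad/s): [2.39, 2.39, 3.01, 3.14, 3.14, 3.14].

## Interface

Orientations are given as a rotation vector (axis times angle).
In Python, from workcell import ctrl gives the robot as it stands. The module is installed in compiled form; this text tells all that it offers.
- The arm moves only by the shell command python3 -m creep 'ROWS'. ROWS is JSON, a list of rows, each an object with "translation": the shift along the tool's x, y, z in mm, a list of three; "angular": the turn, a rotation vector about the tool's x, y, z in rad, a list of three; "jaw": the opening, from 0 (shut) to 1 (fully open). A call has exactly 8 rows; each row is the pose to reach, as a shift and turn from the pose commanded when the call began, along the tool's axes at that moment; what a row does not reach only later rows make up. A row lasts 1/8 s, in which the tool goes at most 62.5 mm and 10.7 degrees, less where a joint would pass 70% of its speed; a pose out of reach is approached as far as the arm can. A call with a gripper value outside its range is refused whole. The fingers move at their own pace and stop on an object; the grip force is fixed at half the most. Time passes only in rows, so rows that repeat a pose let the fingers close, or fill a call up. It gives the time, the measured TCP pose, the force, the opening and the grip force at its end, in the units of the state.
- ctrl.get_obs(): the state, without advancing time (a new reading comes with each control period).
- ctrl.get_image(name): name is "scene" or "top" or "wrist"; returns the picture (420x560x3 uint8, red, green, blue); there is no depth.
- ctrl.camera_info(name): a dict with "camera_matrix" (3x3 intrinsics, pixels), "world_from_camera" (4x4, takes a point from camera to world coordinates). Camera axes: x right, y up, looking along -z (the intrinsics and any distortion apply to the point x, -y, -z); pixel columns grow to the right and rows downward; lengths in mm; the calibration is good to about 2 mm. The wrist camera is an equidistant fisheye: a pixel r from the principal point sees the ray r / f radians off the axis. A picture is of the moment at which its call begins: read the wrist's pose just before it. camera_info takes no time and is no camera call; for the wrist camera it gives the pose at the moment of the call.
- ctrl.close_job(): hands the job in; it is judged then, once.
Trained networks look in the newest picture that a camera, given by its name, has taken for a name from the list of things; names that differ only in an ending like _2 or _b are one class to them, and where a whole thing is asked for, a point or a joint stands for the part that bears it (a point fixed in the world has none). Each returns a list of dicts, best first, with "score" (0 to 1); they miss things now and then, are a little off and sometimes report something else, mostly with a low value. They report only what shows in the picture. A call takes as long as a camera call.
- ctrl.look_for(camera, label): "rect" ([left, top, right, bottom] in pixels, round what is visible of it).
The state is a dict: "t": time; "qpos": joint angles; "qvel": joint speeds; "joint_torque": joint torques, N m; "ee_pos": TCP position; "orientation": TCP orientation; "ft_force": force on the tool from outside, world axes, zero at the start; "moment": the same for the moment, N m; "width": finger opening in mm; "grasp_force": force on a finger pad.
Only numpy, scipy, OpenCV 4.12 (cv2) and the standard library are available. Lean on these libraries where they do the work, as an engineer would, in place of code of your own. Each camera call takes 0.05 s, during which the arm holds its last target. There are 200 camera calls.

## Task

Turn the red heat lever on the soup warmer down to the green clip, and leave it there. Then slide the sprung vent shutter by its black tab to the half-open blue mark, never pulling it near wide open, and finish while still holding it there against its spring: do not let go. Leave the green clip, the flask, the salt can and the paper cup where they are.

Things in the scene. Friction and masses are not known exactly. Their poses are not given: they have to be found in the camera images.
- warmer: The soup warmer: a stainless box 300 (x) by 400 (y) by 150 mm high, fixed to the counter; its flat top (the deck) is at height 150 mm. Origin: centre of its underside. x points from the face nearer the robot to the far face, y to its left, z up. It stands in various places and turned by up to about 0.3 rad. The heat lever is on the right (-y) part of the deck, the vent on the left (+y) part.
- heat_lever (a joint): Heat lever: a flat steel arm that swings level about an upright pivot, with an upright red knob at its end 85 mm from the pivot. Value in rad, 0 (lowest heat) to 1.6 (highest); it grows counter-clockwise seen from above, and at 0.8 the arm points along the warmer's -x. At value q the arm points along the angle pi - 0.8 + q from the warmer's x about z. Friction holds it where it is left (about 2 N at the knob moves it). It starts at high heat, above 1.0.
- lever_hinge (a point): The lever's pivot, on the deck (height 150 mm), at (40, -115) mm in the warmer's x, y.
- lever_knob (a point): A point on the axis of the red lever knob, 40 mm above the deck. The knob is an upright cylinder 20 mm in diameter from 16 to 60 mm above the deck; the arm under it (10 mm wide) is 14 to 20 mm above the deck. It can be pinched from above or pushed sideways.
- set_point (a point): Where the knob's point (point lever_knob) must be for the lever to point at the green clip: 85 mm from the pivot, 40 mm above the deck. The green clip itself is a flat pointer 10 mm wide on the scale just outside the knob's circle, 98 to 129 mm from the pivot in the same direction. It is set differently each time, between 0.15 and 0.75 rad of the lever's scale, stands 4.5 mm above the deck, sits too stiffly to be brushed aside, and must not be shifted.
- vent_shutter (a joint): Vent shutter: an aluminium plate that slides between two rails along the warmer's +y to uncover the vent. Value in m: 0 shut (start), 0.030 half open, 0.060 fully open. A spring pulls it shut: about 3 N at the start of the travel, 10.5 N at half, 18 N fully open.
- shutter_tab (a point): A point in the middle of the shutter's upright black tab, 34 mm above the deck. The tab is 40 mm (warmer's x) by 14 mm (warmer's y) and rises from 4 to 56 mm above the deck; it can be pinched from above across its 14 mm. The rails, 47 mm to either side in x, are 6 mm high. A fixed black bar handle, 27 mm high, lies 118 mm to the far side (warmer's +x). Yellow pointers at the tab's two ends, in line with its centre, show its position against the marks.
- half_mark (a point): The nearer of the two blue half-open marks on the deck (each a stripe 34 by 6 mm), 77 mm to the robot's side (warmer's -x) of the tab's path; the shutter is half open when the tab's centre and yellow pointers are level with the blue marks along the warmer's y. A black mark shows shut and a red one fully open, 30 mm to either side.
- flask_center (a point): Centre of a blue flask, 68 mm in diameter and 190 mm high, standing on the counter to the left (+y) of the warmer. Leave alone.
- salt_can_center (a point): Centre of a white and blue salt can, 64 mm in diameter and 85 mm high, standing on the warmer's deck towards its far side. Leave alone.
- paper_cup_center (a point): Centre of a capped white paper cup, 98 mm across the rim and 100 mm high, standing on the counter to the right (-y) of the warmer. Leave alone.

How it is judged (in metres and radians):
On the way, in this order (a step that is already met when the one before it is completed fails the run):
1. the heat lever is set to the green clip while the vent is still shut (horizontal distance between lever_knob and set_point below 0.008 m and value of joint vent_shutter below 0.008 m), for 0.3 s.
2. the vent shutter is held at half travel (value of joint vent_shutter between 0.024 and 0.036 m and contact force between vent_shutter and the fingers above 3 N), for 0.3 s.
At the end, for the whole second after the job is handed in: The shutter is held still by the fingers (at least 3 N of contact) at 30 mm of its 60 mm travel, within 6 mm, and the lever's knob is within 8 mm of the set point shown by the green clip (all of step 2 and velocity of joint vent_shutter between -0.01 and 0.01 m/s and horizontal distance between lever_knob and set_point below 0.008 m); the arm keeps its last pose, push and grip.
It fails at once if the vent shutter is pulled near wide open (beyond 48 of 60 mm) (value of joint vent_shutter above 0.048 m).
It fails at once if the green clip is shifted (distance of set_point from where it was at the start of the episode above 0.006 m).
It fails at once if the blue flask is pushed more than 30 mm or tipped over (distance of flask_center from where it was at the start of the episode above 0.03 m or angle between flask_center's own z axis and vertical above 0.5 rad).
It fails at once if the salt can is pushed more than 30 mm or tipped over (distance of salt_can_center from where it was at the start of the episode above 0.03 m or angle between salt_can_center's own z axis and vertical above 0.5 rad).
It fails at once if the paper cup is pushed more than 30 mm or tipped over (distance of paper_cup_center from where it was at the start of the episode above 0.03 m or angle between paper_cup_center's own z axis and vertical above 0.5 rad).
It also fails if it takes over 38 s, if anything falls off the work surface, if the arm or the gripper's body presses on something with over 40 N, if the wrist force passes 120 N, or if a joint passes its speed limit or range.

## Working session

There is one attempt and no reset: what is moved stays moved. The work goes in short steps, Python scripts to look and compute and a shell command to move; the robot and the scene stay as the last step left them, time stands still between calls to the robot, and variables do not carry over. Pictures are saved under pics/ and viewed, at most 10 in all, crops included, and the job is handed in when it is done.

```bash
mkdir -p pics; python3 - <<'E'
from workcell import ctrl
import cv2,numpy as np
print(ctrl.get_obs(), ctrl.hold_point_z)
for n in ("top","scene"):
    im=ctrl.get_image(n); cv2.imwrite(f"pics/{n}0.png",im[:,:,::-1])
    print(n,ctrl.camera_info(n))
    for l in ("lever_knob","shutter_tab","warmer","set_point"):
        print(l,ctrl.look_for(n,l)[:2])
E
```

```text
{'t': 0.0, 'qpos': array([-1.21699062e+00,  4.23870721e-01,  1.63071699e+00, -2.77921599e-05,
        1.08859897e+00, -1.89919653e-02]), 'qvel': array([-2.84465967e-05, -1.04726947e-03,  1.35543810e-03, -2.74703017e-04,
       -1.82793760e-03, -3.86642754e-04]), 'joint_torque': array([-6.59855559e-04, -5.44623649e+01, -2.73664874e+01,  6.42961124e-02,
        2.27381196e-02, -1.19952456e-04]), 'ee_pos': array([ 227.46005895, -581.5188906 ,  221.87244484]), 'orientation': array([-3.08562963e+00, -5.81933491e-01,  4.55109621e-04]), 'ft_force': array([-0.10044223, -0.66533687,  0.15805675]), 'moment': array([-0.01453822, -0.00356012, -0.02884257]), 'grasp_force': 0.0, 'width': 88.1415558480832} 18.700000000000003
top {'camera_matrix': array([[486.47577571,   0.        , 276.62786845],
       [  0.        , 486.47577571, 203.4422051 ],
       [  0.        ,   0.        ,   1.        ]]), 'world_from_camera': array([[ 3.02155129e-02,  9.98544463e-01, -4.46763757e-02,
         5.46148338e+02],
       [-9.99186331e-01,  2.89799052e-02, -2.80506997e-02,
        -5.82327712e+00],
       [-2.6
[... 531 characters left out ...]
      , 278.1741001 ],
       [  0.        , 387.85396298, 201.58203949],
       [  0.        ,   0.        ,   1.        ]]), 'world_from_camera': array([[ 2.76241982e-02, -5.43267773e-01,  8.39104898e-01,
         1.25992613e+03],
       [ 9.99547562e-01,  5.02028174e-03, -2.96558187e-02,
        -3.20059689e+01],
       [ 1.18985076e-02,  8.39544474e-01,  5.43160660e-01,
         5.77687950e+02],
       [ 0.00000000e+00,  0.00000000e+00,  0.00000000e+00,
         1.00000000e+00]])}
lever_knob [{'rect': [191.3, 156.0, 220.8, 202.1], 'score': 0.83}]
shutter_tab [{'rect': [291.0, 166.9, 328.4, 204.3], 'score': 0.91}]
warmer [{'rect': [158.3, 155.9, 378.0, 294.9], 'score': 0.58}]
set_point []
```

View pics/top0.png

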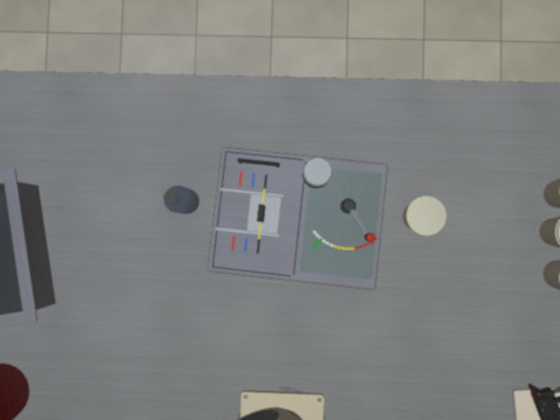

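View pics/scene0.png

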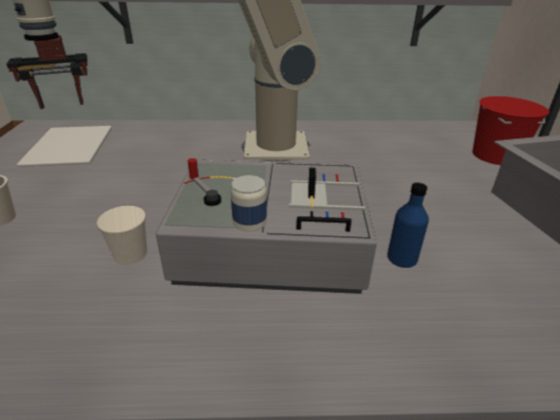

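The top view shows the knob near (371,238), the pivot (348,206), the green clip (317,243), the tab (262,214) and the blue marks (253,181) and (246,244). Next I turn these into coordinates.

```bash
cat > h.py <<'E'
import numpy as np,cv2
from workcell import ctrl
def ray(n,u,v,z,info=None):
    c=info or ctrl.camera_info(n);K=c["camera_matrix"];T=c["world_from_camera"]
    x=(u-K[0,2])/K[0,0];y=(v-K[1,2])/K[1,1]
    if n=="wrist":
        r=np.hypot(x,y); d=np.array([x/r*np.sin(r),-y/r*np.sin(r),-np.cos(r)]) if r>1e-9 else np.array([0,0,-1.])
    else: d=np.array([x,-y,-1])
    d=T[:3,:3]@d; return T[:3,3]+d*(z-T[2,3])/d[2]
def blobs(im,cond,box,minA=4):
    l,t,r,b=box; m=np.zeros(im.shape[:2],np.uint8); m[t:b,l:r]=cond[t:b,l:r]
    n,lab,st,ce=cv2.connectedComponentsWithStats(m)
    return [(st[i,4],ce[i].round(1)) for i in range(1,n) if st[i,4]>=minA]
E
python3 - <<'E'
from h import *
im=cv2.imread("pics/top0.png"); b,g,r=[im[:,:,i].astype(int) for i in range(3)]
box=(205,145,395,292)
for nm,c,z in (("red",(r>g+50)&(r>b+50),150),("green",(g>r+30)&(g>b+30),154.5),("blue",(b>r+40)&(b>g+25),150),("dark",(r<35)&(g<35)&(b<40),150)):
    for A,p in blobs(im,c,box): print(nm,A,p,ray("top",*p,z)[:2].round(1))
for p in ((224,149),(386,163),(376,288),(210,270)): print(p,ray("top",*p,150)[:2].round(1))
print("knob",ray("top",371,238,210)[:2],"tabtop",ray("top",261.5,213,206)[:2])
cv2.imwrite("pics/crop0.png",cv2.resize(im[140:295,200:395],None,fx=4,fy=4,interpolation=cv2.INTER_CUBIC)[:600,:800])
E
```

```text
red 33 [240.  178.6] [654.4 115.6]
red 106 [368.3 239.9] [ 518.2 -191.6]
red 38 [232.7 242.8] [501.4 127.7]
green 44 [316.8 243.2] [506.8 -70.7]
blue 46 [252.5 179.7] [652.6  85.7]
blue 47 [245.4 244.1] [499.3  97.5]
(224, 149) [724.3 156.3]
(386, 163) [ 700.9 -229.3]
(376, 288) [ 406.5 -212. ]
(210, 270) [435.6 179.4]
knob [ 524.03133816 -187.8297665 ] tabtop [572.6174568   58.43663454]
```

View pics/crop0.png

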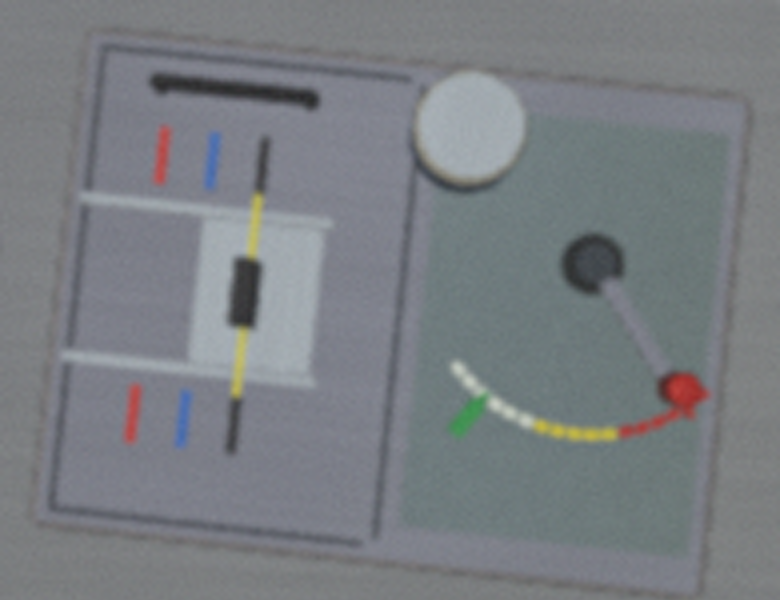

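The picture shows the clip on the white part of the scale, the lever on the red part and the shutter at the black mark. The numbers agree: yaw is about -0.078, and the knob is 86 mm from the pivot. Next I move over the lever for a closer look.

```bash
R='{"translation":[442,-301,-90],"angular":[0,0,0.45],"jaw":1}'; python3 -m creep '[{"translation":[442,-301,-90],"angular":[0,0,0.45],"jaw":1},{"translation":[442,-301,-90],"angular":[0,0,0.45],"jaw":1},{"translation":[442,-301,-90],"angular":[0,0,0.45],"jaw":1},{"translation":[442,-301,-90],"angular":[0,0,0.45],"jaw":1},{"translation":[442,-301,-90],"angular":[0,0,0.45],"jaw":1},{"translation":[442,-301,-90],"angular":[0,0,0.45],"jaw":1},{"translation":[442,-301,-90],"angular":[0,0,0.45],"jaw":1},{"translation":[442,-301,-90],"angular":[0,0,0.45],"jaw":1}]'
python3 -m creep '[{"translation":[0,0,0],"angular":[0,0,0],"jaw":0.6},{"translation":[0,0,0],"angular":[0,0,0],"jaw":0.6},{"translation":[0,0,0],"angular":[0,0,0],"jaw":0.6},{"translation":[0,0,0],"angular":[0,0,0],"jaw":0.6},{"translation":[0,0,0],"angular":[0,0,0],"jaw":0.6},{"translation":[0,0,0],"angular":[0,0,0],"jaw":0.6},{"translation":[0,0,0],"angular":[0,0,0],"jaw":0.6},{"translation":[0,0,0],"angular":[0,0,0],"jaw":0.6}]'
python3 - <<'E'
from h import *
c=ctrl.camera_info("wrist");im=ctrl.get_image("wrist"); np.savez("w1.npz",im=im,**c)
print(c); cv2.imwrite("pics/w1.png",im[:,:,::-1])
E
```

```text
t: 1.5
ee_pos: [506.2, -174.6, 306.1]
orientation: [3.139, -0.121, 0.001]
ft_force: [1.1, -1.4, -0.3]
width: 87.8
grasp_force: 0.0
t: 2.5
ee_pos: [505.3, -176.4, 305.4]
orientation: [-3.139, 0.121, 0.0]
ft_force: [0.4, -0.0, 0.0]
width: 52.5
grasp_force: 0.0
{'camera_matrix': array([[325.1922621 ,   0.        , 280.06610772],
       [  0.        , 325.1922621 , 203.92109275],
       [  0.        ,   0.        ,   1.        ]]), 'world_from_camera': array([[-7.66249090e-02,  9.55213118e-01,  2.85826034e-01,
         5.85192290e+02],
       [-9.97059990e-01, -7.34022425e-02, -2.19883610e-02,
        -1.83162872e+02],
       [-2.32990492e-05, -2.86670559e-01,  9.58029222e-01,
         4.67377055e+02],
       [ 0.00000000e+00,  0.00000000e+00,  0.00000000e+00,
         1.00000000e+00]])}
```

View pics/w1.png

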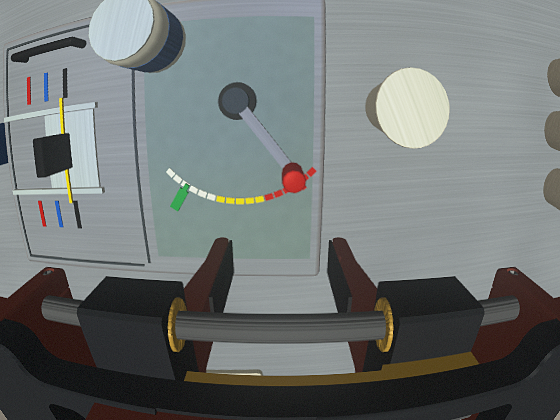

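The wrist view shows the pivot cap at (237,99), the knob top near (294,175), the green clip near (180,197) and the tab and blue marks on the left. I measure these.

```bash
python3 - <<'E'
from h import *
w=np.load("w1.npz");im=w["im"];c=dict(camera_matrix=w["camera_matrix"],world_from_camera=w["world_from_camera"])
r,g,b=[im[:,:,i].astype(int) for i in range(3)]
W=lambda u,v,z: ray("wrist",u,v,z,c)[:2]
bl=lambda cond,box,z:[(int(A),p,W(*p,z).round(1)) for A,p in blobs(im,cond,box,20)]
print("red",bl((r>g+60)&(r>b+60),(0,0,330,260),150))
G=bl((g>r+40)&(g>b+40),(140,150,240,240),154.5);print("green",G)
B=bl((b>r+50)&(b>g+30),(15,50,100,240),150);print("blue",B)
print("dark",bl((r<60)&(g<60)&(b<60),(200,70,270,130),150))
for z in (150,165,175): print("cap",z,W(236.5,98.5,z))
K=W(293.5,172,210); print("knobtop",K,"tabtop corners",[W(*p,206).round(1) for p in ((33,139),(68,133),(70,163),(36,176))])
B=sorted(B,key=lambda t:t[2][0]); d=B[-1][2]-B[0][2]; yaw=np.arctan2(d[1],d[0]); print("yaw",yaw,np.linalg.norm(d))
E
```

```text
red [(94, array([28.2, 91.3]), array([653.9, 113.9])), (49, array([311. , 171.6]), array([ 521.6, -209.2])), (456, array([293.9, 181.3]), array([ 513. , -191.5])), (48, array([278. , 193.3]), array([ 501.8, -174.7])), (50, array([268.5, 196.5]), array([ 499.2, -164.8])), (90, array([ 41.6, 213.4]), array([501.1, 126. ]))]
green [(236, array([179.4, 197.5]), array([506.7, -73. ]))]
blue [(114, array([45.5, 86.8]), array([652.2,  83.7])), (102, array([ 58.4, 213.6]), array([499. ,  96.1]))]
dark []
cap 150 [ 599.60322515 -142.09666591]
cap 165 [ 598.92212985 -144.0375532 ]
cap 175 [ 598.46806631 -145.33147805]
knobtop [ 534.33596791 -190.10170208] tabtop corners [array([593.1,  62.3]), array([590.9,  14.1]), array([562.6,  17.4]), array([555.6,  67.2])]
yaw -0.08076388603220096 153.70100845472683
```

```bash
python3 -m creep '[{"translation":[22,11,30],"angular":[0,0,0],"jaw":0.6},{"translation":[22,11,80],"angular":[0,0,0],"jaw":0.6},{"translation":[22,11,127],"angular":[0,0,0],"jaw":0.6},{"translation":[22,11,127],"angular":[0,0,0],"jaw":0.6},{"translation":[22,11,127],"angular":[0,0,0],"jaw":0.15},{"translation":[22,11,127],"angular":[0,0,0],"jaw":0.15},{"translation":[22,11,127],"angular":[0,0,0],"jaw":0.15},{"translation":[22,11,127],"angular":[0,0,0],"jaw":0.15}]'
python3 - <<'E'
from h import *
c=ctrl.camera_info("wrist");im=ctrl.get_image("wrist"); np.savez("w2.npz",im=im,**c)
cv2.imwrite("pics/w2.png",im[:,:,::-1]); print(ctrl.get_obs()["width"],ctrl.get_obs()["ee_pos"])
E
```

```text
t: 3.55
ee_pos: [527.0, -189.3, 179.5]
orientation: [3.139, -0.121, 0.003]
ft_force: [-0.6, 0.9, 5.1]
width: 19.3
grasp_force: 30.0
19.501109543055552 [ 526.90872817 -189.23886716  179.48449366]
```

View pics/w2.png

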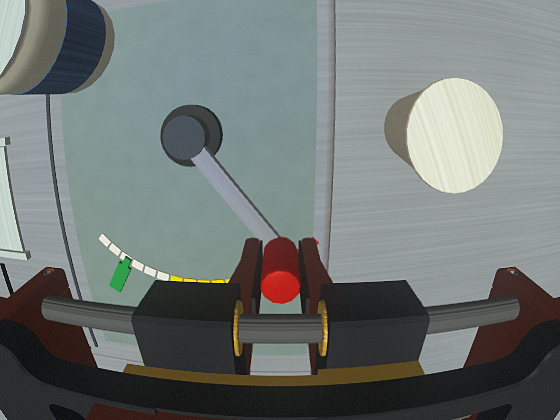

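The knob is pinched (19 mm wide), and the clip shows at (121,274). I refine the clip and pivot from here.

```bash
python3 - <<'E'
from h import *
w=np.load("w2.npz");im=w["im"];c=dict(camera_matrix=w["camera_matrix"],world_from_camera=w["world_from_camera"])
r,g,b=[im[:,:,i].astype(int) for i in range(3)]
W=lambda u,v,z: ray("wrist",u,v,z,c)[:2]
B=blobs(im,(g>r+40)&(g>b+40),(80,230,160,310),20);print(B)
m=((g>r+40)&(g>b+40)); ys,xs=np.where(m[230:310,80:160]); P=np.array([W(x+80,y+230,154.5) for x,y in zip(xs,ys)])
C=P.mean(0);e,v=np.linalg.eigh(np.cov((P-C).T));print("clip",C,"dir",v[:,1],"len",np.sqrt(12*e))
for z in (150,165,175): print("cap outer/inner",z,W(192,136,z),W(184,136,z))
for piv in ((598.5,-144.),(597.7,-144.2)):
    d=C-piv;d/=np.linalg.norm(d);print("set",piv+85*d,C-28.5*d, np.linalg.norm(C-piv),np.arctan2(d[1],d[0]))
E
```

```text
[(np.int32(402), array([120.1, 274.9]))]
clip [506.82142426 -73.13467359] dir [-0.79184149  0.61072666] len [ 9.64241817 29.49282492]
cap outer/inner 150 [ 596.26317405 -142.14731288] [ 596.84926664 -137.1025682 ]
cap outer/inner 165 [ 597.06751504 -146.35676219] [ 597.60773049 -141.70690129]
cap outer/inner 175 [ 597.60374236 -149.16306173] [ 598.11337305 -144.77645668]
set [531.24886442 -92.01649528] [529.37033443 -90.56443694] 115.87431007923745 2.483548415378387
set [530.74168363 -91.83986374] [529.27215387 -90.69071928] 115.36548940529565 2.4779358367477546
```

```bash
python3 -m creep '[{"translation":[-7,-11,0],"angular":[0,0,0],"jaw":0.15},{"translation":[-12,-22.5,0],"angular":[0,0,0],"jaw":0.15},{"translation":[-15.5,-35.5,0],"angular":[0,0,0],"jaw":0.15},{"translation":[-16.5,-48.5,0],"angular":[0,0,0],"jaw":0.15},{"translation":[-16,-61,0],"angular":[0,0,0],"jaw":0.15},{"translation":[-13.5,-73.5,0],"angular":[0,0,0],"jaw":0.15},{"translation":[-9,-86,0],"angular":[0,0,0],"jaw":0.15},{"translation":[-3,-98,0],"angular":[0,0,0],"jaw":0.15}]'
python3 -m creep '[{"translation":[0,0,0],"angular":[0,0,0],"jaw":0.15},{"translation":[0,0,0],"angular":[0,0,0],"jaw":0.15},{"translation":[0,0,0],"angular":[0,0,0],"jaw":0.6},{"translation":[0,0,0],"angular":[0,0,0],"jaw":0.6},{"translation":[0,0,0],"angular":[0,0,0],"jaw":0.6},{"translation":[0,0,-65],"angular":[0,0,0],"jaw":0.6},{"translation":[-5,0,-110],"angular":[0,0,0],"jaw":0.6},{"translation":[-5,0,-110],"angular":[0,0,0],"jaw":0.6}]'
python3 - <<'E'
from h import *
c=ctrl.camera_info("wrist");im=ctrl.get_image("wrist"); np.savez("w3.npz",im=im,**c)
cv2.imwrite("pics/w3.png",im[:,:,::-1])
E
```

```text
t: 4.6
ee_pos: [530.6, -91.7, 178.7]
orientation: [3.138, -0.122, -0.001]
ft_force: [-2.8, -6.4, 1.9]
width: 19.7
grasp_force: 30.0
t: 5.6
ee_pos: [528.0, -91.2, 292.4]
orientation: [3.138, -0.121, 0.012]
ft_force: [0.7, -0.6, -0.5]
width: 52.9
grasp_force: 0.0
```

View pics/w3.png

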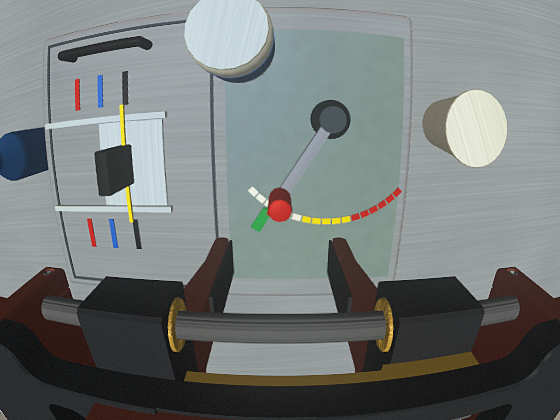

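The lever now points at the clip: knob (280,205), clip (260,218). I check both numerically, and the tab too.

```bash
python3 - <<'E'
from h import *
w=np.load("w3.npz");im=w["im"];c=dict(camera_matrix=w["camera_matrix"],world_from_camera=w["world_from_camera"])
r,g,b=[im[:,:,i].astype(int) for i in range(3)]
W=lambda u,v,z: ray("wrist",u,v,z,c)[:2]
for v in (145,160,175):
    print("row",v,[tuple(im[v,x]) for x in range(280,330,3)])
m=((g>r+40)&(g>b+40)); ys,xs=np.where(m[190:240,240:290]); P=np.array([W(x+240,y+190,154.5) for x,y in zip(xs,ys)]);C=P.mean(0)
print("clip",C,len(P)); 
for nm,q,z in (("cap",(326,120),172),("pivotbase",(331,119),155),("knobtop",(281,210.5),210),("knobtop b",(280,207),210)): print(nm,W(*q,z))
for A,p in blobs(im,(b>r+50)&(b>g+30),(60,60,140,260),20): print("blue",A,p,W(*p,150))
for A,p in blobs(im,(r>b+80)&(g>b+80),(90,90,150,230),10): print("yellow",A,p,W(*p,150),W(*p,158))
im2=ctrl.get_image("top"); r,g,b=[im2[:,:,i].astype(int) for i in range(3)]
cv2.imwrite("pics/t2.png",cv2.resize(im2[140:295,200:395,::-1],None,fx=4,fy=4,interpolation=cv2.INTER_CUBIC)[:600])
E
```

```text
row 145 [(np.uint8(131), np.uint8(152), np.uint8(152)), (np.uint8(130), np.uint8(153), np.uint8(152)), (np.uint8(135), np.uint8(155), np.uint8(154)), (np.uint8(134), np.uint8(153), np.uint8(153)), (np.uint8(134), np.uint8(155), np.uint8(155)), (np.uint8(136), np.uint8(154), np.uint8(155)), (np.uint8(133), np.uint8(156), np.uint8(154)), (np.uint8(132), np.uint8(154), np.uint8(152)), (np.uint8(132), np.uint8(152), np.uint8(151)), (np.uint8(106), np.uint8(117), np.uint8(113)), (np.uint8(155), np.uint8(162), np.uint8(176)), (np.uint8(153), np.uint8(160), np.uint8(173)), (np.uint8(151), np.uint8(156), np.uint8(170)), (np.uint8(148), np.uint8(155), np.uint8(166)), (np.uint8(140), np.uint8(155), np.uint8(157)), (np.uint8(130), np.uint8(152), np.uint8(149)), (np.uint8(133), np.uint8(152), np.uint8(147))]
row 160 [(np.uint8(133), np.uint8(153), np.uint8(151)), (np.uint8(130), np.uint8(150), np.uint8(147)), (np.uint8(129), np.uint8(150), np.uint8(148)), (np.uint8(131), np.uint8(151), np.uint8(148)), (np.uint8(134), np.uint8(152), np.uint8(151)), (np.uint8(133), np.uint8(153), np.uint8(152)), (
[... 1066 characters left out ...]
(148), np.uint8(145)), (np.uint8(130), np.uint8(149), np.uint8(145)), (np.uint8(133), np.uint8(152), np.uint8(147)), (np.uint8(134), np.uint8(153), np.uint8(149)), (np.uint8(131), np.uint8(151), np.uint8(146)), (np.uint8(131), np.uint8(152), np.uint8(146))]
clip [504.5657704 -70.725631 ] 219
cap [ 596.99495948 -137.18791299]
pivotbase [ 597.10292547 -144.26863867]
knobtop [530.15253749 -92.84227607]
knobtop b [533.08929427 -92.27704433]
blue 178 [99.6 90.6] [652.78268549  83.56951456]
blue 140 [112.9 233. ] [499.0076291  95.853541 ]
yellow 152 [121.8 125. ] [612.90591195  61.18724783] [612.74220645  57.01644297]
yellow 132 [128.7 204.4] [529.94373691  67.82237526] [531.95683323  63.47747471]
```

View pics/t2.png

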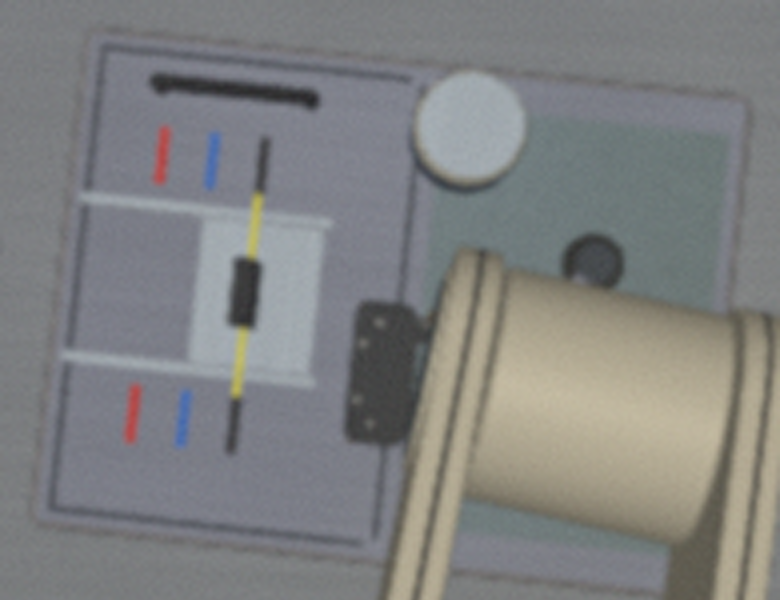

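Knob (530.5,-92) against set point (530.3,-91) is good. Next the tab at (573,60.5).

```bash
python3 -m creep '[{"translation":[12,-52,0],"angular":[0,0,0],"jaw":0.6},{"translation":[24,-104,0],"angular":[0,0,0],"jaw":0.6},{"translation":[33,-155,0],"angular":[0,0,0],"jaw":0.6},{"translation":[33,-155,0],"angular":[0,0,0],"jaw":0.6},{"translation":[33,-155,50],"angular":[0,0,0],"jaw":0.6},{"translation":[33,-155,90],"angular":[0,0,0],"jaw":0.6},{"translation":[33,-155,121],"angular":[0,0,0],"jaw":0.6},{"translation":[33,-155,121],"angular":[0,0,0],"jaw":0.6}]'
python3 -m creep '[{"translation":[0,0,0],"angular":[0,0,0],"jaw":0.05},{"translation":[0,0,0],"angular":[0,0,0],"jaw":0.05},{"translation":[0,0,0],"angular":[0,0,0],"jaw":0.05},{"translation":[0,0,0],"angular":[0,0,0],"jaw":0.05},{"translation":[0,0,0],"angular":[0,0,0],"jaw":0.05},{"translation":[0,0,0],"angular":[0,0,0],"jaw":0.05},{"translation":[0,0,0],"angular":[0,0,0],"jaw":0.05},{"translation":[0,0,0],"angular":[0,0,0],"jaw":0.05}]'
python3 - <<'E'
from h import *
c=ctrl.camera_info("wrist");im=ctrl.get_image("wrist"); np.savez("w4.npz",im=im,**c)
cv2.imwrite("pics/w4.png",im[:,:,::-1])
E
```

```text
t: 6.7
ee_pos: [567.9, 60.1, 164.0]
orientation: [3.138, -0.122, -0.012]
ft_force: [0.1, -0.9, 0.1]
width: 52.8
grasp_force: 0.0
t: 7.7
ee_pos: [571.1, 61.0, 168.1]
orientation: [3.139, -0.121, 0.001]
ft_force: [-2.2, -2.6, 5.7]
width: 13.7
grasp_force: 30.0
```

View pics/w4.png

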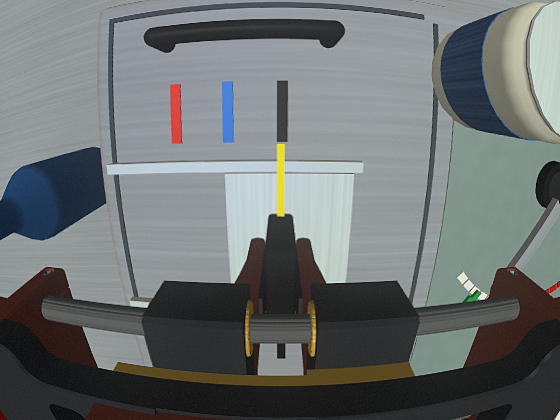

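The tab is gripped (13.7 mm wide) with the yellow pointer (281,180) in line with the black mark (282,110), so it is still shut. Next I slide it 30 mm.

```bash
python3 -m creep '[{"translation":[0,-5,0],"angular":[0,0,0],"jaw":0.05},{"translation":[0,-10,0],"angular":[0,0,0],"jaw":0.05},{"translation":[0,-15,0],"angular":[0,0,0],"jaw":0.05},{"translation":[0,-20,0],"angular":[0,0,0],"jaw":0.05},{"translation":[0,-25,0],"angular":[0,0,0],"jaw":0.05},{"translation":[0,-30,0],"angular":[0,0,0],"jaw":0.05},{"translation":[0,-30,0],"angular":[0,0,0],"jaw":0.05},{"translation":[0,-30,0],"angular":[0,0,0],"jaw":0.05}]'
python3 - <<'E'
from h import *
c=ctrl.camera_info("wrist");im=ctrl.get_image("wrist")
cv2.imwrite("pics/w5.png",im[:,:,::-1]); o=ctrl.get_obs(); print(o["ee_pos"],o["ft_force"],o["width"],o["grasp_force"])
E
```

```text
t: 8.75
ee_pos: [573.4, 89.7, 168.0]
orientation: [3.137, -0.121, 0.001]
ft_force: [-1.4, -9.6, 6.9]
width: 14.1
grasp_force: 30.0
[573.35934553  89.63766761 168.02503283] [ -1.97877332 -10.2043402    6.3903563 ] 13.50002578576588 30.000381767749786
```

View pics/w5.png

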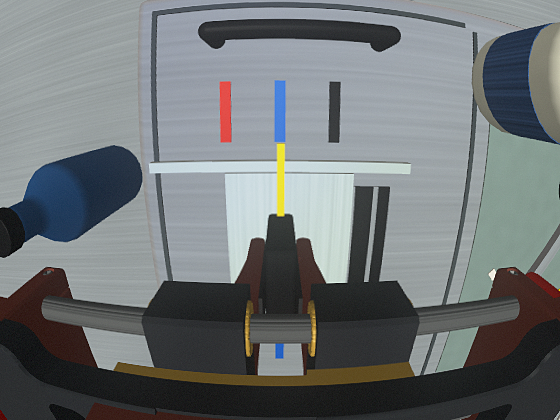

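The yellow pointer (281,180) is level with the blue mark (280,111), and the 10 N spring force fits half travel. I hold briefly and hand in.

```bash
python3 -m creep '[{"translation":[0,0,0],"angular":[0,0,0],"jaw":0.05},{"translation":[0,0,0],"angular":[0,0,0],"jaw":0.05},{"translation":[0,0,0],"angular":[0,0,0],"jaw":0.05},{"translation":[0,0,0],"angular":[0,0,0],"jaw":0.05},{"translation":[0,0,0],"angular":[0,0,0],"jaw":0.05},{"translation":[0,0,0],"angular":[0,0,0],"jaw":0.05},{"translation":[0,0,0],"angular":[0,0,0],"jaw":0.05},{"translation":[0,0,0],"angular":[0,0,0],"jaw":0.05}]'
python3 -c "
from workcell import ctrl
print(ctrl.close_job())"
```

```text
t: 9.8
ee_pos: [573.4, 89.6, 168.0]
orientation: [3.137, -0.121, 0.001]
ft_force: [-0.6, -10.1, 6.9]
width: 13.7
grasp_force: 30.0
the job is handed in; nothing more can be done
None
```

I handed the job in at about 9.8 s with the heat lever at the green clip (about 1 mm off by my measurement) and the shutter still gripped at the half-open blue mark; the hand-in call returned no verdict.

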